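# Shut the marked gas valve under the sliding cover

## Robot

A 7-joint arm with a two-finger parallel gripper is mounted at the origin on the work surface. World frame = base frame: x ahead of the robot, y to its left, z up, the work surface at z = 0. Lengths are in mm, angles in degrees, forces in N, time in s.
With the tool pointing down it reaches from about 350 to 900 mm from the base axis. Payload 19.9 kg.
Tool frame: the origin (TCP) lies midway between the tips of the shut fingers; the grasp point (between the pads) lies 19 mm behind it; z points along the fingers, y is the direction in which the jaws open and shut (so a half turn about z gives the same grasp; the last joint's range is limited). The gripper opens to 94 mm and grips with 3 to 60 N. Pads are 16 mm wide; open, the fingers measure 119 mm over their backs; the gripper's body (75 mm by 177 mm) begins 78 mm behind the grasp point.
Start: joints at [-77.664, 23.915, -0.59, 92.452, 0.269, 63.638, -3.037], TCP at [158.732, 604.486, 205.425] pointing down, gripper open.
Joint ranges: [-161.28, 161.28], [-22.2, 115.67], [-73.04, 71.86], [3.21, 147.25], [-68.34, 248.33], [10.77, 114.83], [-161.83, 161.83]. Speed limits (degrees/s): [108.29, 108.29, 136.94, 136.94, 172.46, 172.46, 172.46].

## Interface

Orientations are given as a 3x3 rotation matrix whose columns are the frame's x, y, z axes.
In Python, from bench import ctrl, kin, status, imaging gives the robot as it stands. Calls block until the motion is done:
- ctrl.move_to(position, orientation): joint-space move of the TCP to a pose.
- ctrl.move_l(position, vel=150, rot=None): straight line of the TCP; rot=None keeps the orientation; vel is the mean speed in mm/s.
- ctrl.move_j(angles): joint-space move.
- ctrl.move_gripper(opening, squeeze=None): opening from 0.0 (shut) to 1.0 (fully open); squeeze is the grip in N (None keeps the last); returns when the fingers have stopped.
- ctrl.wait(seconds).
- kin.ik(position, orientation): joint angles nearest the present ones, or None.
- status.get_state(): the state.
- imaging.capture(name): name is "scene" or "top" or "wrist"; returns (picture, depth): 480x640x3 uint8, red, green, blue; 480x640 float32, mm along the optical axis (not along the pixel's ray), 0 where there is no reading.
- imaging.camera_model(name): a dict with "fx", "fy", "cx", "cy" (pixels), "world_from_camera" (4x4, takes a point from camera to world coordinates); the wrist camera has in their place "mount" (4x4, takes a point from camera to tool coordinates, whose origin is the TCP and whose axes are the flange's). Camera axes: x right, y down, z forward; pixel columns grow to the right and rows downward; lengths in mm; the calibration is good to about 2 mm. A picture is of the moment at which its call begins: read the wrist's pose just before it. camera_model takes no time and is no camera call.
A pose or a line that the arm cannot do raises ctrl.PlanningError and nothing moves.
- ctrl.job_done(): hands the job in, once; it reports no verdict.
The state is a dict: "t": time; "q": joint angles; "joint_vel": joint speeds; "tau": joint torques, N m; "ee_pos": TCP position; "ee_rot": TCP orientation; "wrist_force": force on the tool from outside, world axes, zero at the start; "ft_torque": the same for the moment, N m; "finger_gap": opening from 0.0 (shut) to 1.0 (fully open).
Only numpy, scipy, OpenCV 4.12 (cv2) and the standard library are available. Lean on these libraries where they do the work, as an engineer would, in place of code of your own. Each camera call takes 0.05 s, during which the arm holds its last target.

## Task

On the low white gas manifold box, push the aluminium cover along its rails towards the closed end of the box (the robot's left), as far as it goes, and then push the valve handle that ends in a round disc clockwise until it is fully shut, straight across its pipe. Only push with the fingers: do not lift the cover, leave the cover open, and leave the plain handle and everything else on the bench where it is.

Things in the scene. Friction and masses are not known exactly. Their poses are not given: they have to be found in the camera images.
- manifold: White gas manifold box fixed to the bench: 156 mm deep (x), 500 mm long (y -243 to +257 mm), 50 mm high, plus a grey ledge 60 mm deep and as high along its rear. Origin on the bench surface; x points to the rear (away from the robot), y left along its length, z up. The right part is an open-topped valve bay, the left part a closed flat deck.
- bay (a point): Centre of the bay's black floor, 6 mm above the bench, axes as the box. Inside, the bay is 140 mm (x) by 236 mm (y), walls 50 mm high above the bench. The two valves stand 30 mm to the rear (+x) of this point, one 60 mm to its right (-y), one 44 mm to its left (+y); which stands where varies. The closed cover hides them both.
- cover_rib (a point): Centre of the top of the rib on the sliding aluminium cover, 79.5 mm above the bench; axes as the box. The cover plate is 154 mm deep, 236 mm long, 6 mm thick, its top 58.5 mm above the bench; the rib stands across its middle: 100 mm long in box x, 10 mm thick in box y, 21 mm high.
- runner (a joint): Travel of the cover along the box's +y, m: 0 = valve bay fully covered, 0.240 = at its stop over the closed deck, bay fully open. About 2.5 N of friction; stays where it is left. The cover lies loosely in its rails: it can be lifted off them but must not be.
- disc_handle (a joint): Angle of the marked valve's handle, rad: 0 = open, handle points to the front (box -x) along its pipe; 1.571 = shut, at its stop, handle points to box +y, across the pipe. Turns clockwise seen from above; about 2 N at its end, stays where it is left.
- disc_hub (a point): Top end of the spindle axis of the marked valve, 43 mm above the bench; does not move with the handle; axes as the box.
- disc_end (a point): Centre of the top of the round disc at the end of the marked handle, 44 mm from the spindle axis, 43 mm above the bench. The disc is the mark: 28 mm across and 18 mm high (25 to 43 mm above the bench); the steel bar between it and the hub (20 mm across) is 10 mm wide, 26 to 42 mm above the bench.
- plain_handle (a joint): Angle of the other valve's handle, same meaning; must stay as it is.
- plain_end (a point): Point on the other valve's handle, 44 mm from its spindle axis, 43 mm above the bench. This handle is a plain steel bar 10 mm wide, 58 mm from the axis to its end, 26 to 42 mm above the bench, without a disc.
- jar_a: small amber jar, 28 mm across, 36 mm tall, on the grey ledge behind the valve bay; origin at the centre of its underside. A bystander, to be left alone.
- jar_b: small amber jar, 28 mm across, 36 mm tall, on the grey ledge behind the closed deck; origin at the centre of its underside. A bystander, to be left alone.
- dish: lidded petri dish, 86 mm across, 18 mm tall, on the bench in front of the box; origin at the centre of its underside. A bystander, to be left alone.
- slide_box: blue slide box 35 x 85 x 30 mm, on the bench in front of the box; origin at the centre of its underside. A bystander, to be left alone.
- oil: small amber bottle, 26 mm across, 70 mm tall, on the bench in front of the box; origin at the centre of its underside. A bystander, to be left alone.
- mouse: black round computer mouse, 60 mm across, 33 mm tall, on the bench to the right; origin at the centre of its underside. A bystander, to be left alone.
- beaker: white beaker, 64 mm across, 75 mm tall, on the bench to the left; origin at the centre of its underside. A bystander, to be left alone.

How it is judged (in metres and radians):
On the way, in this order (a step that is already met when the one before it is completed fails the run):
1. the cover is slid left to its stop (within 18 mm) while the marked handle is still open (value of joint runner above 0.222 m and value of joint disc_handle below 0.4 rad), for 0.2 s.
2. the marked handle is pushed fully shut (value of joint disc_handle above 1.47 rad), for 0.2 s.
At the end, for the whole second after the job is handed in: The cover is at the left end of its travel (within 18 mm), down in its rails and at rest; the disc-ended handle is shut (within 0.1 rad of its stop) and at rest; the plain handle's end is within 12 mm and each bystander within 30 mm of where it started (value of joint runner above 0.222 m and value of joint disc_handle above 1.47 rad and height (world z) of cover_rib below 0.084 m and not (distance of plain_end from where it was at the start of the episode above 0.012 m) and not (velocity of joint disc_handle above 0.05 rad/s) and not (velocity of joint runner above 0.01 m/s) and distance of each of jar_a, jar_b, dish, slide_box, oil, mouse, beaker from where it was at the start of the episode below 0.03 m); the robot touches nothing.
It fails at once if the cover is lifted more than 10 mm off its rails (height (world z) of cover_rib above 0.0895 m).
It fails at once if the plain handle is moved (distance of plain_end from where it was at the start of the episode above 0.012 m).
It fails at once if a bystander is shoved or lifted (more than 30 mm) (distance of any of jar_a, jar_b, dish, slide_box, oil, mouse, beaker from where it was at the start of the episode above 0.03 m).
It also fails if it takes over 50 s, if anything falls off the work surface, if the arm or the gripper's body presses on something with over 40 N, if the wrist force passes 120 N, or if a joint passes its speed limit or range.

## Working session

There is one attempt and no reset: what is moved stays moved. The work goes in short steps, each a Python script; the robot and the scene stay as the last script left them, time stands still between calls to the robot, and variables do not carry over. Pictures are saved under pics/ and viewed, and the job is handed in when it is done.

```bash
ls; mkdir -p pics; python3 - <<'E'
from bench import ctrl, kin, status, imaging
import cv2,numpy as np
s=status.get_state();print(s['t'],s['ee_pos'],s['ee_rot'])
for n in ['scene','top']:
    p,d=imaging.capture(n);cv2.imwrite(f'pics/{n}0.png',p[:,:,::-1]);np.savez(f'{n}0.npz',p=p,d=d)
    print(n,imaging.camera_model(n))
E
```

```text
pics
0.0 [158.66428887 604.14549336 204.82811841] [[-9.67200832e-01  2.54012787e-01 -2.34209214e-04]
 [ 2.54012884e-01  9.67200106e-01 -1.18711238e-03]
 [-7.50145476e-05 -1.20766824e-03 -9.99999268e-01]]
scene {'fx': 446.988182820374, 'fy': 446.988182820374, 'cx': 317.59130351698155, 'cy': 240.06416818528186, 'world_from_camera': array([[ 3.93402487e-01,  7.84564700e-01, -4.79262678e-01,
         9.93733447e+02],
       [ 9.19235130e-01, -3.44479316e-01,  1.90632569e-01,
        -1.71443125e+02],
       [-1.55324949e-02, -5.15550417e-01, -8.56718454e-01,
         8.47790046e+02],
       [ 0.00000000e+00,  0.00000000e+00,  0.00000000e+00,
         1.00000000e+00]])}
top {'fx': 618.2485746017949, 'fy': 618.2485746017949, 'cx': 323.66201829939814, 'cy': 234.13734034468214, 'world_from_camera': array([[ 2.81866109e-02, -9.95382043e-01,  9.17611260e-02,
         4.39667942e+02],
       [-9.99599062e-01, -2.83144325e-02, -9.11918129e-05,
        -3.21964556e+00],
       [ 2.68893491e-03, -9.17217651e-02, -9.95781044e-01,
         1.47405306e+03],
       [ 0.00000000e+00,  0.00000000e+00,  0.00000000e+00,
         1.00000000e+00]])}
```

View pics/top0.png

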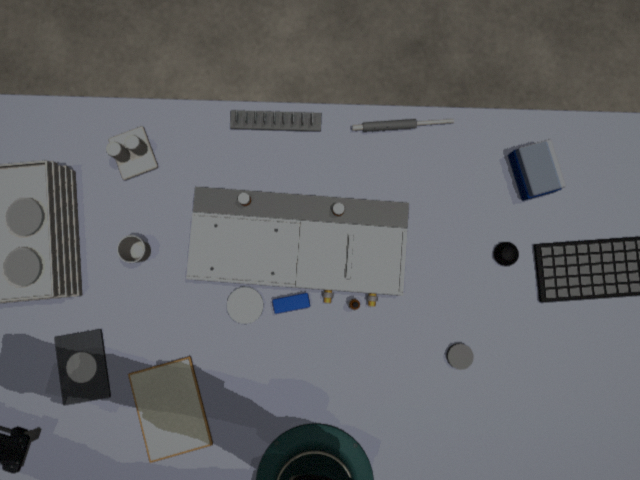

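View pics/scene0.png

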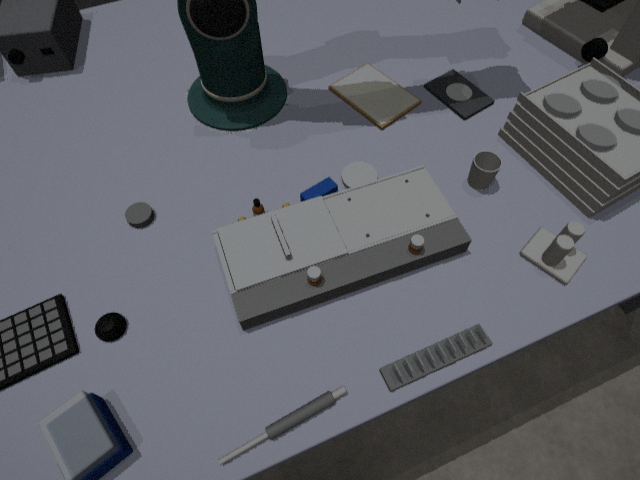

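```bash
cat > h.py <<'E'
from bench import ctrl, kin, status, imaging
import cv2,numpy as np
def cloud(n,d):
    m=imaging.camera_model(n);v,u=np.mgrid[0:480,0:640]
    P=np.stack([(u-m['cx'])/m['fx']*d,(v-m['cy'])/m['fy']*d,d],-1).reshape(-1,3)
    T=m['world_from_camera'];return (P@T[:3,:3].T+T[:3,3]).reshape(480,640,3)
def ray(n,u,v,z):
    m=imaging.camera_model(n);T=m['world_from_camera']
    r=T[:3,:3]@np.array([(u-m['cx'])/m['fx'],(v-m['cy'])/m['fy'],1.]);o=T[:3,3]
    return o+r*(z-o[2])/r[2]
E
python3 - <<'E'
from h import *
f=np.load('top0.npz');p,d=f['p'],f['d'];W=cloud('top',d)
x,y,z=W[...,0],W[...,1],W[...,2]
def roi(m): 
    m=m.copy();m[:180]=0;m[305:]=0;m[:,:180]=0;m[:,415:]=0;return m
print('bench z',np.median(z[330:350,250:300]))
for nm,lo,hi in [('all',38,70),('plate',54.5,64),('deck',40,54)]:
    m=roi((z>lo)&(z<hi)&(d>0)).astype(np.uint8)
    m=cv2.morphologyEx(m,cv2.MORPH_OPEN,np.ones((5,5)))
    n,l,st,c=cv2.connectedComponentsWithStats(m)
    k=1+np.argmax(st[1:,4]);P=W[l==k]
    r=cv2.minAreaRect(P[:,:2].astype(np.float32));print(nm,len(P),r,np.median(P[:,2]),'\n',cv2.boxPoints(r))
m=roi((z>70)&(z<85)&(d>0)); m[:225]=0
P=W[m];print('rib',len(P),cv2.minAreaRect(P[:,:2].astype(np.float32)),P.mean(0))
c=cv2.resize(p[180:310,180:420],None,fx=3.3,fy=3.3,interpolation=cv2.INTER_CUBIC);cv2.imwrite('pics/crop.png',np.clip(c[:,:,::-1]*1.6,0,255))
E
```

```text
bench z 0.32819339109482826
all 19555 ((554.759765625, 56.41401672363281), (501.0446472167969, 216.556884765625), 87.254638671875) 52.31567457343772 
 [[ 434.60626 -188.63452]
 [ 650.9146  -199.00702]
 [ 674.91327  301.46255]
 [ 458.60492  311.83505]]
plate 182 ((486.9967346191406, -15.627696990966797), (43.55459213256836, 32.03659439086914), 1.6214669942855835) 58.873380361634986 
 [[ 4.6477490e+02 -2.3202807e-01]
 [ 4.6568140e+02 -3.2255795e+01]
 [ 5.0921857e+02 -3.1023365e+01]
 [ 5.0831207e+02  1.0004005e+00]]
deck 329 ((634.5743408203125, 45.430137634277344), (45.81341552734375, 64.69572448730469), 15.952398300170898) 49.84166527580555 
 [[603.6593    70.23665 ]
 [621.4402     8.03233 ]
 [665.4894    20.623627]
 [647.7085    82.82794 ]]
rib 202 ((489.97967529296875, -64.751220703125), (156.27212524414062, 20.819185256958008), 5.641923904418945) [512.88640619 -62.95018838  79.16439381][ WARN:0@0.179] global loadsave.cpp:1063 imwrite_ Unsupported depth image for selected encoder is fallbacked to CV_8U.
```

View pics/crop.png

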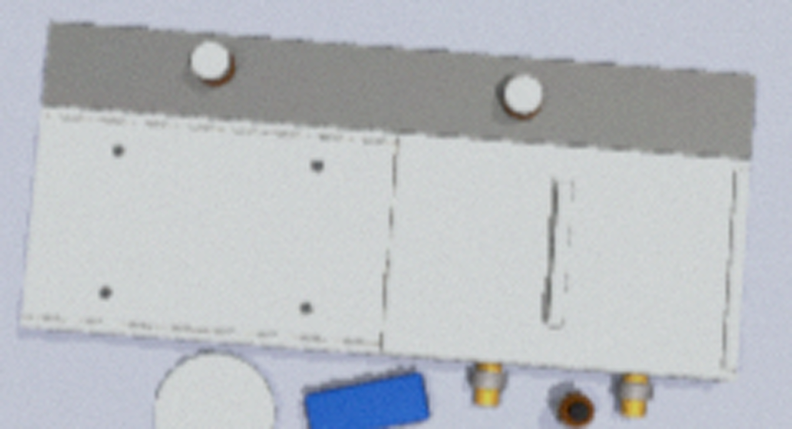

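```bash
cat >> h.py <<'E'
a=np.arctan2(24.0,500.47)
yh=np.array([np.sin(a),np.cos(a),0]);xh=np.array([np.cos(a),-np.sin(a),0]);zh=np.array([0,0,1.])
O=np.array([554.76,56.41,0])-30*xh-7*yh
def B2W(x,y,z): return O+x*xh+y*yh+z*zh
def W2B(p): 
    q=np.asarray(p)-O;return np.array([q@xh,q@yh,q[2]])
def R(th=0): # tool down, y axis along box y rotated clockwise (towards +x... ) by th
    y=np.cos(th)*yh+np.sin(th)*xh; z=-zh; return np.column_stack([np.cross(y,z),y,z])
E
python3 - <<'E'
from h import *
print(O,R(0))
for u,v in [(556,180),(573,182),(549,325),(563,327)]:
    w=ray('top',u/3.3+180,v/3.3+180,79.5);print(w.round(1),W2B(w).round(1))
for u,v in [(397,140),(381,348)]: # cover left edge
    w=ray('top',u/3.3+180,v/3.3+180,58.5);print(w.round(1),W2B(w).round(1))
# scene view of rib: depth check
f=np.load('scene0.npz');W=cloud('scene',f['d']);b=(W-O)@np.column_stack([xh,yh,zh])
m=(b[...,2]>74)&(b[...,2]<86)&(abs(b[...,0])<65)&(abs(b[...,1]+118)<40)
P=b[m];print('rib scene',len(P),P.min(0),P.max(0),np.median(P,0))
print(R(0)[:,0],status.get_state()['ee_rot'][:,0])
E
```

```text
[524.4591366   50.85503131   0.        ] [[-0.99885214  0.04789988 -0.        ]
 [ 0.04789988  0.99885214 -0.        ]
 [ 0.          0.         -1.        ]]
[568.8 -59.6  79.5] [  49.6 -108.2   79.5]
[567.8 -71.3  79.5] [  49.1 -119.9   79.5]
[469.4 -57.2  79.5] [ -49.8 -110.6   79.5]
[468.3 -66.8  79.5] [ -50.4 -120.2   79.5]
[595.7  51.2  58.5] [71.1  3.7 58.5]
[450.7  57.7  58.5] [-74.    3.3  58.5]
rib scene 222 [ -47.98970236 -121.44048168   74.22538849] [  53.20326944 -110.71980941   82.67037638] [   5.76162767 -116.40847095   79.02751424]
[-0.99885214  0.04789988  0.        ] [-9.67202668e-01  2.54005889e-01 -7.98693601e-05]
```

```bash
python3 - <<'E'
from h import *
ctrl.move_gripper(0.0)
ctrl.move_to(B2W(0,-160,190),R())
ctrl.move_l(B2W(0,-160,66),vel=120)
s=status.get_state();print(s['t'],W2B(s['ee_pos']),s['wrist_force'],s['finger_gap'],s['q'])
for y in list(range(-150,-120,5)):
    ctrl.move_l(B2W(0,y,66),vel=60);s=status.get_state();print(W2B(s['ee_pos']).round(1),s['wrist_force'].round(1))
p,d=imaging.capture('top');cv2.imwrite('pics/top1.png',cv2.resize(p[180:310,180:420],None,fx=3.3,fy=3.3)[:,:,::-1])
E
```

```text
5.5083 [   0.38293456 -160.04179816   66.5868914 ] [0.02265985 0.75766324 0.23524144] 0.004806208769784059 [-24.31302406  30.53708839  41.62903758 113.77333255 -28.02990076
  45.94860144 120.66917782]
[   0.2 -149.3   66.2] [ 0.8 -0.4  0.6]
[   0.  -144.6   66. ] [ 0.  -0.4  1. ]
[  -0.  -139.7   66. ] [ 0.4  0.2 -0.1]
[   0.  -134.7   66. ] [ 0.4  0.1 -0.1]
[   0.  -129.6   66. ] [-0.1  0.6  0. ]
[   0.  -124.6   66. ] [ 0.8 -0.2 -0. ]
```

View pics/top1.png

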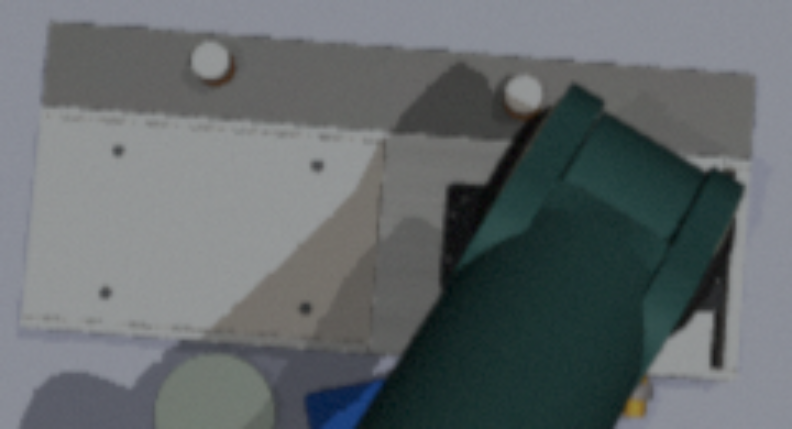

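```bash
python3 - <<'E'
from h import *
for y in [-60,0,50,85]:
    ctrl.move_l(B2W(0,y,66),vel=60);s=status.get_state();print(W2B(s['ee_pos']).round(1),s['wrist_force'].round(1))
for y in range(89,122,2):
    ctrl.move_l(B2W(0,y,66),vel=25);s=status.get_state();print(W2B(s['ee_pos']).round(1),s['wrist_force'].round(1))
    if s['wrist_force']@yh<-9: break
print(s['t'])
E
```

```text
[ -0.  -60.1  66. ] [0.6 1.  0.4]
[-0.  -0.1 66. ] [ 0.6 -0.5  0.4]
[-0.1 50.  66. ] [-0.1 -0.3 -0.1]
[-0.1 85.1 66. ] [ 0.3 -1.3 -0. ]
[ 0.  89.1 66. ] [-0.5  0.1  0.6]
[ 0.  91.1 66. ] [ 1.3 -0.8 -0.4]
[ 0.  93.2 66. ] [ 0.4 -1.  -0.8]
[ 0.  95.2 66. ] [ 0.3  0.  -1.1]
[-0.  97.3 66. ] [-0.7 -0.2  0.9]
[-0.  99.3 66. ] [ 0.  -0.4 -0.7]
[ -0.  100.8  66. ] [-0.3 -3.6  0.8]
[ -0. 101.  66.] [ -1.5 -12.4   4.1]
13.2833
```

```bash
python3 - <<'E'
from h import *
ctrl.move_l(B2W(0,94,66),vel=60)
ctrl.move_l(B2W(0,94,170),vel=150)
R2=R()
print([None if q is None else q.round(0) for q in [kin.ik(B2W(-60,-110,330),s*1.0) for s in (R(),)]])
ctrl.move_to(B2W(-200,-40,330),R2)
f,d=imaging.capture('top');np.savez('top2.npz',p=f,d=d);cv2.imwrite('pics/top2.png',cv2.resize(f[180:310,180:420],None,fx=3.3,fy=3.3)[:,:,::-1])
f,d=imaging.capture('scene');np.savez('scene2.npz',p=f,d=d);cv2.imwrite('pics/scene2.png',cv2.resize(f[150:330,190:490],None,fx=2.6,fy=2.6)[:,:,::-1])
s=status.get_state();print(s['t'],s['q'])
E
```

```text
[array([-57.,  -1.,  60., 106.,   1.,  74.,  91.])]
15.6417 [-21.5328547  -16.26087617   9.68034229 119.2577603    2.75017935
  76.93566151  74.42434827]
```

View pics/top2.png

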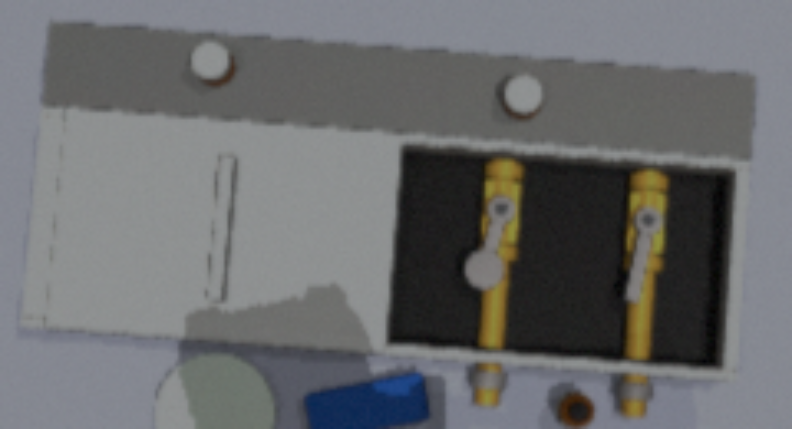

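View pics/scene2.png

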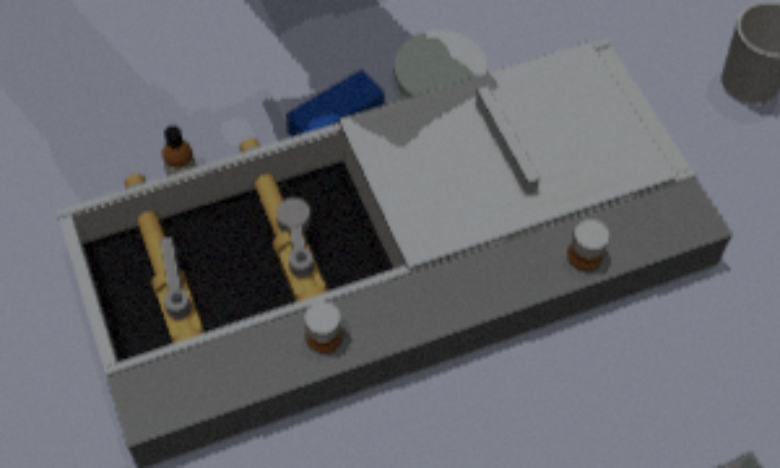

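```bash
python3 - <<'E'
from h import *
def t(n,u,v,z): print(n,W2B(ray('top',u/3.3+180,v/3.3+180,z)).round(1))
def s(n,u,v,z): print(n,W2B(ray('scene',u/2.6+190,v/2.6+150,z)).round(1))
t('rib',222,228,79.5);s('rib S',509,138,79.5)
p=np.load('top2.npz')['p'].astype(int)
# disc: bright neutral blob above dark floor
m=((p.min(2)>95)&(p.max(2)-p.min(2)<35)).astype(np.uint8);m[:,:310]=0;m[:237]=0;m[270:]=0;m[:,350:]=0
n,l,st,c=cv2.connectedComponentsWithStats(m);
for k in range(1,n):
    if st[k,4]>20: print(st[k],c[k]); w=W2B(ray('top',*c[k],43));print('blob',w.round(1))
t('disc',485,270,43);t('hub',501,208,43);s('disc S',293,213,43);s('hub S',300,259,43)
t('phub',648,219,43);t('pend',632,296,42)
t('bay',402,146,50);t('bay',388,340,50);t('bay',735,170,50);t('bay',720,366,50)
E
```

```text
rib [ -0.7 117.5  79.5]
rib S [  8.1 116.4  79.5]
[321 240  15  28 173] [328.07514451 255.36416185]
blob [  1.2 -65.8  43. ]
disc [-14.  -64.4  43. ]
hub [ 30.4 -72.3  43. ]
disc S [ -9.2 -64.8  43. ]
hub S [ 33.7 -74.   43. ]
phub [  30.5 -176.    43. ]
pend [ -24.2 -168.6   42. ]
bay [68.1  0.3 50. ]
bay [-68.   -0.8  50. ]
bay [  69.  -233.9   50. ]
bay [ -68.4 -232.4   50. ]
```

```bash
cat >> h.py <<'E'
H=np.array([31,-73.])
def P(phi,off,z=31,r=43): 
    q=H+r*np.array([-np.cos(phi),np.sin(phi)])-off*np.array([np.sin(phi),np.cos(phi)]);return B2W(q[0],q[1],z)
E
python3 - <<'E'
from h import *
for fl in (0,np.pi):
  for ph in (0.18,.6,1.,1.57,1.65):
    q=kin.ik(P(ph,26),R(ph+fl));print(fl,ph,None if q is None else q.round(0))
s=status.get_state();print(s['t'])
t=lambda u,v,z:print(W2B(ray('top',u/3.3+180,v/3.3+180,z)).round(1))
t(65,110,58.5);t(48,320,58.5)
E
```

```text
0 0.18 [-13.  27.  17. 117. -13.  37.  90.]
0 0.6 [-13.  27.  14. 118. -10.  37.  60.]
0 1.0 [-12.  27.  10. 117.  -8.  37.  33.]
0 1.57 [-14.  28.  10. 114.  -8.  38.  -2.]
0 1.65 [-14.  29.  10. 113.  -7.  39.  -7.]
3.141592653589793 0.18 [-46.  44.  62. 118. -52.  51. -57.]
3.141592653589793 0.6 [-48.  44.  62. 119. -52.  51. -83.]
3.141592653589793 1.0 [ -50.   44.   62.  118.  -52.   51. -108.]
3.141592653589793 1.57 [ 35.  39. -52. 112.  41.  49. 138.]
3.141592653589793 1.65 [ 35.  39. -52. 112.  41.  50. 133.]
15.6417
[ 74.4 236.6  58.5]
[-72.2 234.6  58.5]
```

```bash
python3 - <<'E'
from h import *
ctrl.move_to(P(.18,44,150),R(.18))
ctrl.move_l(P(.18,44,31),vel=100)
s=status.get_state();print(s['t'],W2B(s['ee_pos']).round(1),s['wrist_force'].round(1))
ctrl.move_l(P(.18,27,31),vel=60)
for ph in np.arange(.3,1.45,.12):
    ctrl.move_l(P(ph,26),vel=50,rot=R(ph));s=status.get_state();print(round(ph,2),W2B(s['ee_pos']).round(1),s['wrist_force'].round(1))
    if np.linalg.norm(s['wrist_force'])>25: break
print(s['t'])
E
```

```text
18.0167 [ -18.8 -108.6   31.5] [-0.2 -1.1 -0.1]
0.3 [-17.8 -85.2  31. ] [-0.8 -0.1  0.5]
0.42 [-18.8 -79.3  31. ] [0.2 0.6 0.5]
0.54 [-19.2 -73.3  31. ] [ 0.2 -0.3 -0.2]
0.66 [-18.8 -67.3  31. ] [ 0.2  0.2 -1.2]
0.78 [-17.8 -61.3  31. ] [ 0.3 -0.5  0.8]
0.9 [-16.  -55.6  31. ] [ 0.2  0.  -0.3]
1.02 [-13.6 -50.1  31. ] [ 0.   0.4 -0.4]
1.14 [-10.5 -45.   31. ] [-0.9  0.2  0.3]
1.26 [ -6.9 -40.2  31. ] [0.6 0.1 0.3]
1.38 [ -2.7 -35.9  31. ] [-0.8  0.2  0.6]
21.1417
```

```bash
python3 - <<'E'
from h import *
for ph in np.arange(1.44,1.75,.04):
    ctrl.move_l(P(ph,26),vel=25,rot=R(min(ph,1.57)));s=status.get_state();print(round(ph,2),W2B(s['ee_pos']).round(1),s['wrist_force'].round(1))
    if np.linalg.norm(s['wrist_force'])>10: break
p,d=imaging.capture('scene');cv2.imwrite('pics/scene3.png',cv2.resize(p[150:330,190:490],None,fx=2.6,fy=2.6)[:,:,::-1])
print(s['t'])
E
```

```text
1.44 [ -0.5 -34.   31. ] [-1.2 -0.2  0.2]
1.48 [  1.1 -32.7  31. ] [-1.1 -0.9 -0.7]
1.52 [  2.8 -31.5  31. ] [-1.2  0.   0.8]
1.56 [  4.6 -30.3  31. ] [-0.9  0.3 -0.5]
1.6 [  6.3 -29.4  31. ] [-1.3  0.2  0.5]
1.64 [  6.7 -28.7  30.6] [-9.6 -2.3  2.4]
22.6583
```

View pics/scene3.png

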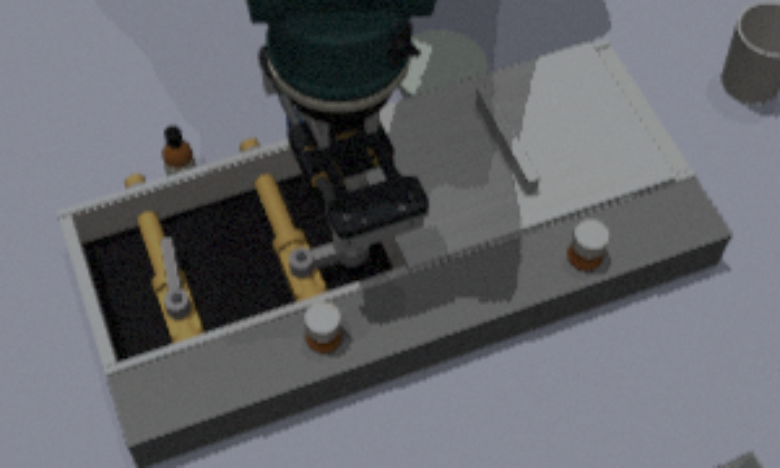

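The handle stands across its pipe, with its disc near pixel (350,250), and the force rose to about 10 N at the stop. I'll retreat and check.

```bash
python3 - <<'E'
from h import *
ctrl.move_l(B2W(-18,-30,31),vel=80)
ctrl.move_l(B2W(-18,-30,180),vel=150)
ctrl.move_to(B2W(-200,-40,330),R())
for n in('top','scene'):
  p,d=imaging.capture(n);np.savez(n+'4.npz',p=p,d=d)
  c=p[180:310,180:420] if n=='top' else p[150:330,190:490];k=3.3 if n=='top' else 2.6
  cv2.imwrite(f'pics/{n}4.png',cv2.resize(c,None,fx=k,fy=k)[:,:,::-1])
s=status.get_state();print(s['t'],s['wrist_force'])
E
```

```text
25.475 [-0.2209939   0.36339301  0.41824219]
```

View pics/top4.png

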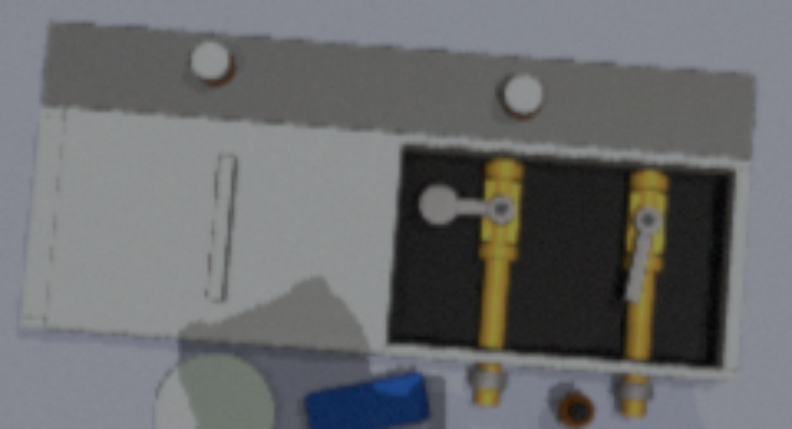

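View pics/scene4.png

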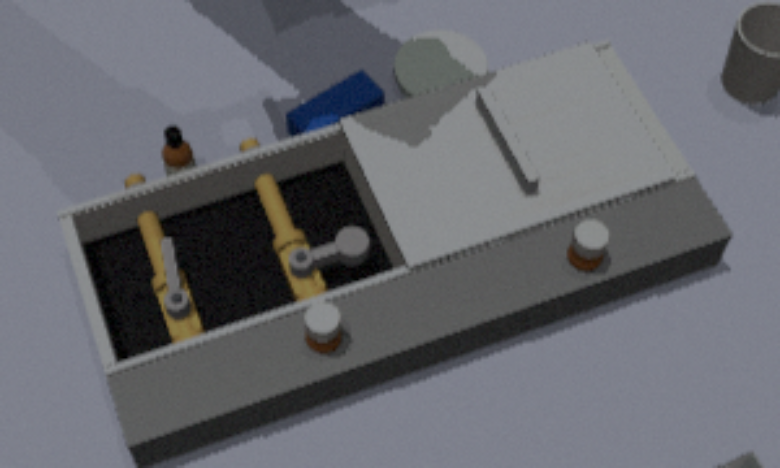

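```bash
python3 - <<'E'
from h import *
t=lambda u,v,z:W2B(ray('top',u/3.3+180,v/3.3+180,z))
v=t(438,204,43)-t(501,208,43);print('phi',np.arctan2(v[1],-v[0]),np.linalg.norm(v))
v=W2B(ray('scene',352/2.6+190,244/2.6+150,43))-W2B(ray('scene',300/2.6+190,259/2.6+150,43));print('phi S',np.arctan2(v[1],-v[0]),np.linalg.norm(v))
W=cloud('top',np.load('top4.npz')['d']);b=(W-O)@np.column_stack([xh,yh,zh])
m=(b[...,2]>74)&(b[...,2]<90)&(abs(b[...,0])<60)&(abs(b[...,1]-118)<30);print('rib',m.sum(),np.median(b[m],0))
ctrl.job_done()
E
```

```text
phi 1.5580728020023162 44.41140601858259
phi S 1.613163770074047 43.77722545946518
rib 202 [ -0.60903609 119.1418795   79.24818842]
the job is handed in; nothing more can be done
```

I pushed the cover left to its stop by its rib, then swept the disc-ended handle (the left valve) clockwise to its stop. I backed the arm clear and handed the job in at about 25.5 s. No verdict was reported.

**Final checks:**
- **Cover:** it hit a hard stop, with the force rising to about 12 N. The rib measured y ≈ 117.5 to 119 mm on the box at 79 mm height, so the cover is down in its rails. That is about 233 to 235 mm of travel from the start, above the 222 mm limit. It is about 5 mm short of the nominal 240 mm; I did not push harder to find out why.
- **Disc handle:** it started at about 0.18 rad and hit its stop at about 10 N. It now measures 1.56 rad in the top view and 1.61 rad in the scene view. These readings were picked by eye and differ by 0.05 rad; both are above 1.47.
- **Everything else:** in the before and after pictures the plain handle, jars, dish, slide box and oil bottle look unmoved. The beaker and mouse were not measured, and the mouse was outside the final cropped view. The arm went nowhere near either.

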